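# Fill a joint repair kit carrier

### The arm

A 7-joint arm with a two-finger parallel gripper is mounted at the origin on the work surface. World frame = base frame: x ahead of the robot, y to its left, z up, the work surface at z = 0. Lengths are in m, angles in rad, forces in N, time in s.
With the tool pointing down it reaches from about 0.4 to 0.75 m from the base axis. Payload 19.5 kg.
Tool frame: the origin (TCP) lies midway between the tips of the shut fingers; the grasp point (between the pads) lies 19 mm behind it; z points along the fingers, y is the line along which they close (so a half turn about z gives the same grasp; the last joint's range is limited). The gripper opens to 85 mm and grips with 20 to 120 N. Pads are 22 mm wide; open, the fingers measure 114 mm over their backs; the gripper's body (76 mm by 85 mm) begins 54 mm behind the grasp point. The pads swing forward as they close: fully open they stand 13 mm farther back than shut.
Start: joints at [-1.378, 0.707, -0.028, 1.485, 0.022, 0.951, -0.075], TCP at [0.134, 0.559, 0.231] pointing down, gripper open.
Joint ranges: [-2.71, 2.71], [-0.32, 2.16], [-1.57, 1.52], [0, 2.45], [-1.46, 4.6], [0, 2.02], [-2.83, 2.83]. Speed limits (rad/s): [1.89, 1.89, 2.57, 2.57, 3.01, 3.01, 3.01].

### API

Orientations are given as a unit quaternion [w, x, y, z].
In Python, from plant import r, imaging gives the robot as it stands. The module is installed in compiled form; this text tells all that it offers.
- The arm moves only by the shell command python3 -m pendant 'ROWS' [FORCE]. ROWS is JSON, a list that holds one entry, the list of rows, each a list of 7 numbers: the shift along the tool's x, y, z in cm, then the turn, a rotation vector about the tool's x, y, z in rad, then the opening, from 0 (shut) to 1 (fully open). In form: [[[tx, ty, tz, ax, ay, az, hand], ...]]. A call has 1 to 12 rows; each row shifts and turns the commanded pose from where the row before left it, along the tool's axes as they then stand; what a row does not reach is not made up. A row lasts 1/8 s, in which the tool goes at most 62.5 mm and 10.7 degrees, less where a joint would pass 70% of its speed; a pose out of reach is approached as far as the arm can. A call with a gripper value outside its range is refused whole. The fingers move at their own pace and stop on an object; FORCE is the grip in N (left out, the last holds). Time passes only in rows, so rows that do not move let the fingers close. It gives the time, the measured TCP pose, the force, the opening and the grip force at its end, in the units of the state.
- r.get_obs(): the state, without advancing time (a new reading comes with each control period).
- imaging.capture(name): name is "scene" or "top" or "wrist"; returns a dict with "pixels" (384x512x3 uint8, red, green, blue), "fx", "fy", "cx", "cy" (pixels), "cam_to_world" (4x4, takes a point from camera to world coordinates); the wrist camera has in their place "mount" (4x4, takes a point from camera to tool coordinates, whose origin is the TCP and whose axes are the flange's). Camera axes: x right, y down, z forward; pixel columns grow to the right and rows downward; lengths in m; the calibration is good to about 2 mm. A picture is of the moment at which its call begins: read the wrist's pose just before it. There is no depth.
- r.finish_job(): hands the job in; it is judged then, once.
The state is a dict: "time": time; "joints": joint angles; "qvel": joint speeds; "effort": joint torques, N m; "tool_pos": TCP position; "tool_rot": TCP orientation; "contact_force": force on the tool from outside, world axes, zero at the start; "ft_torque": the same for the moment, N m; "grip_width": finger opening in m; "gripper_force": force on a finger pad.
Only numpy, scipy, OpenCV 4.12 (cv2) and the standard library are available. Lean on these libraries where they do the work, as an engineer would, in place of code of your own. Each camera call takes 0.05 s, during which the arm holds its last target. There are 200 camera calls.

### The job

Make up the joint repair kit: move the loose steel balls from the low tray into the empty wells of the white carrier, so that each of its six wells holds exactly one ball resting on the well's floor, and lay the joint pin fully home in the carrier's cradle, its square middle about halfway between the two saddles and a round end down in each. Leave the hexagon nut in the tray, and do not knock over or push away the oil filter, the carton or the spray can.

Things in the scene. Friction and masses are not known exactly. Their poses are not given: they have to be found in the camera images.
- carrier: white plastic kit carrier, fixed: plate 180 x 180 mm, 22 high, with six round wells (36 mm across, 12 deep) in two rows of three, and a cradle beside them. Origin: centre of the underside. Rows at x = -60 and -4, wells at y = -56, 0, 56. Cradle: two U saddles at x = 60, y = -45 and 45, each two prongs 14 mm long in y, 8 thick, slot 22 wide; slot floor 30, prong tops 48 mm above the bench
- well0 (a point): centre of the mouth of a well of the carrier, at carrier x = -60, y = -56 mm, 22 mm above the bench; each start has a ball in three of the six wells and the other three empty
- well1 (a point): centre of the mouth of a well of the carrier, at carrier x = -60, y = 0 mm, 22 mm above the bench; each start has a ball in three of the six wells and the other three empty
- well2 (a point): centre of the mouth of a well of the carrier, at carrier x = -60, y = 56 mm, 22 mm above the bench; each start has a ball in three of the six wells and the other three empty
- well3 (a point): centre of the mouth of a well of the carrier, at carrier x = -4, y = -56 mm, 22 mm above the bench; each start has a ball in three of the six wells and the other three empty
- well4 (a point): centre of the mouth of a well of the carrier, at carrier x = -4, y = 0 mm, 22 mm above the bench; each start has a ball in three of the six wells and the other three empty
- well5 (a point): centre of the mouth of a well of the carrier, at carrier x = -4, y = 56 mm, 22 mm above the bench; each start has a ball in three of the six wells and the other three empty
- ball0_center (a point): centre of a plain steel ball 28 mm in diameter, 90 g; already in a well of the carrier at the start
- ball1_center (a point): centre of a plain steel ball 28 mm in diameter, 90 g; already in a well of the carrier at the start
- ball2_center (a point): centre of a plain steel ball 28 mm in diameter, 90 g; already in a well of the carrier at the start
- ball3_center (a point): centre of a plain steel ball 28 mm in diameter, 90 g; loose in the tray at the start
- ball4_center (a point): centre of a plain steel ball 28 mm in diameter, 90 g; loose in the tray at the start
- ball5_center (a point): centre of a plain steel ball 28 mm in diameter, 90 g; loose in the tray at the start
- cradle (a point): where the middle of the pin lies when it is in the cradle: carrier x = 60, y = 0, 38 mm above the bench; the seated pin lies along the carrier's y
- pin: steel joint pin 130 mm long lying on the bench: square middle 22 x 22 mm and 50 mm long, round ends 16 mm in diameter and 40 mm long each; about 0.25 kg. Origin: centre of the underside of the middle; x along the pin; either end may go either way
- pin_mid (a point): centre of the pin, 11 mm above its origin
- tray: low dark steel tray, fixed to the bench, 190 x 190 mm outside, walls 5 mm thick and 18 mm high, floor 5 mm thick, with a lifting knob upright in its middle (20 mm in diameter at the top, 52 mm high). Origin: centre of the underside; axes along its sides. Holds the loose balls and the nut
- nut: big steel hexagon nut in the tray, 38 mm over the corners, 18 mm high. Origin: centre of the underside. A bystander
- filter: blue oil filter, an upright can 76 mm in diameter and 95 mm high. Origin: centre of the underside. A bystander
- carton: brown cardboard carton 40 x 90 x 45 mm high, between the robot and the work. Origin: centre of the underside. A bystander
- spray: upright aluminium spray can 58 mm in diameter and 150 mm high, beyond the work. Origin: centre of the underside. A bystander
Mind the look-alikes: they are no part of the job. There is more than one size of the pin; the job needs the smallest.

How it is judged:
At the end, for the whole second after the job is handed in: A ball within 9 mm of each well's axis, its centre 18 to 30 mm above the bench (24 at rest); the pin's middle within 6 mm across, 15 along and 4 in height of its place in the cradle, within 0.15 rad of the cradle's line, still; the nut in the tray (horizontal distance between any of ball0_center, ball1_center, ball2_center, ball3_center, ball4_center, ball5_center and well0 below 0.009 m and horizontal distance between any of ball0_center, ball1_center, ball2_center, ball3_center, ball4_center, ball5_center and well1 below 0.009 m and horizontal distance between any of ball0_center, ball1_center, ball2_center, ball3_center, ball4_center, ball5_center and well2 below 0.009 m and horizontal distance between any of ball0_center, ball1_center, ball2_center, ball3_center, ball4_center, ball5_center and well3 below 0.009 m and horizontal distance between any of ball0_center, ball1_center, ball2_center, ball3_center, ball4_center, ball5_center and well4 below 0.009 m and horizontal distance between any of ball0_center, ball1_center, ball2_center, ball3_center, ball4_center, ball5_center and well5 below 0.009 m and height (world z) of ball0_center between 0.018 and 0.03 m and height (world z) of ball1_center between 0.018 and 0.03 m and height (world z) of ball2_center between 0.018 and 0.03 m and height (world z) of ball3_center between 0.018 and 0.03 m and height (world z) of ball4_center between 0.018 and 0.03 m and height (world z) of ball5_center between 0.018 and 0.03 m and z of pin_mid in the frame of carrier between 0.034 and 0.042 m and x of pin_mid in the frame of carrier between 0.054 and 0.066 m and y of pin_mid in the frame of carrier between -0.015 and 0.015 m and angle between the x axis of pin and the y axis of carrier, either way round below 0.15 rad and linear speed of pin below 0.02 m/s and x of nut in the frame of tray between -0.09 and 0.09 m and y of nut in the frame of tray between -0.09 and 0.09 m and height (world z) of nut below 0.03 m); the robot touches nothing.
It fails at once if the oil filter is pushed more than 30 mm (distance of filter from where it was at the start of the episode above 0.03 m).
It fails at once if the carton is pushed more than 30 mm (distance of carton from where it was at the start of the episode above 0.03 m).
It fails at once if the spray can is pushed more than 30 mm (distance of spray from where it was at the start of the episode above 0.03 m).
It fails at once if the oil filter is knocked over (angle between filter's own z axis and vertical above 0.5 rad).
It fails at once if the spray can is knocked over (angle between spray's own z axis and vertical above 0.5 rad).
It also fails if it takes over 72 s, if anything falls off the work surface, if the arm or the gripper's body presses on something with over 40 N, if the wrist force passes 120 N, or if a joint passes its speed limit or range.

## Working session

There is one attempt and no reset: what is moved stays moved. The work goes in short steps, Python scripts to look and compute and a shell command to move; the robot and the scene stay as the last step left them, time stands still between calls to the robot, and variables do not carry over. Pictures are saved under pics/ and viewed, at most 12 in all, crops included, and the job is handed in when it is done.

```bash
mkdir -p pics; cat > h.py <<'E'
from plant import r, imaging
import cv2, numpy as np, json
def snap(n,f):
    o=r.get_obs(); c=imaging.capture(n)
    cv2.imwrite(f'pics/{f}.png',c['pixels'][:,:,::-1])
    if 'mount' in c:
        from scipy.spatial.transform import Rotation as R
        T=np.eye(4); q=o['tool_rot']; T[:3,:3]=R.from_quat([q[1],q[2],q[3],q[0]]).as_matrix(); T[:3,3]=o['tool_pos']
        c['cam_to_world']=T@np.array(c['mount'])
    d={k:np.array(v).tolist() for k,v in c.items() if k!='pixels'}
    json.dump(d,open(f'pics/{f}.json','w')); return c
def ray(f,u,v):
    c=json.load(open(f'pics/{f}.json')); M=np.array(c['cam_to_world'])
    d=M[:3,:3]@[(u-c['cx'])/c['fx'],(v-c['cy'])/c['fy'],1]; return M[:3,3],d/np.linalg.norm(d)
def atz(f,u,v,z):
    p,d=ray(f,u,v); return p+d*(z-p[2])/d[2]
def tri(*obs):
    A=np.zeros((3,3));b=np.zeros(3);L=[]
    for f,u,v in obs:
        p,d=ray(f,u,v);P=np.eye(3)-np.outer(d,d);A+=P;b+=P@p;L.append((p,P))
    x=np.linalg.solve(A,b); return x,[np.linalg.norm(P@(x-p)) for p,P in L]
def proj(f,X):
    c=json.load(open(f'pics/{f}.json')); M=np.linalg.inv(np.array(c['cam_to_world']))
    x=M[:3,:3]@np.array(X)+M[:3,3]; return c['fx']*x[0]/x[2]+c['cx'],c['fy']*x[1]/x[2]+c['cy']
def crop(f,x0,y0,x1,y1,s,out):
    im=cv2.imread(f'pics/{f}.png')[y0:y1,x0:x1]; cv2.imwrite(f'pics/{out}.png',cv2.resize(im,None,fx=s,fy=s,interpolation=cv2.INTER_CUBIC))
E
python3 - <<'E'
from h import *
a=snap('top','t0');b=snap('scene','s0')
np.set_printoptions(precision=3,suppress=True)
print(a['cam_to_world'],b['cam_to_world'],a['fx'],b['fx']); o=r.get_obs();print(o)
A=cv2.imread('pics/t0.png');B=cv2.imread('pics/s0.png')
cv2.imwrite('pics/both.png',cv2.resize(A,None,fx=1.5625,fy=1.5625,interpolation=cv2.INTER_CUBIC))
cv2.imwrite('pics/sbig.png',cv2.resize(B,None,fx=1.5625,fy=1.5625,interpolation=cv2.INTER_CUBIC))
E
```

```text
[[-0.016 -0.996  0.086  0.372]
 [-1.     0.016 -0.006 -0.01 ]
 [ 0.005 -0.087 -0.996  1.316]
 [ 0.     0.     0.     1.   ]] [[-0.45   0.773 -0.446  0.939]
 [ 0.893  0.388 -0.228  0.229]
 [-0.003 -0.501 -0.865  0.914]
 [ 0.     0.     0.     1.   ]] 465.2904255910846 436.31682405732096
{'time': 0.1, 'joints': array([-1.378,  0.707, -0.028,  1.485,  0.022,  0.951, -0.075]), 'qvel': array([ 0.001, -0.001,  0.001, -0.   , -0.001, -0.001, -0.   ]), 'effort': array([  0.001, -88.429,   1.237, -23.645,   0.017,   0.005,  -0.   ]), 'tool_pos': array([0.134, 0.559, 0.231]), 'tool_rot': array([-0.   ,  0.117,  0.993, -0.   ]), 'contact_force': array([ 0.489,  0.111, -0.284]), 'ft_torque': array([ 0.023, -0.043,  0.008]), 'gripper_force': 0.0, 'grip_width': 0.08525462410067843}
```

View pics/both.png

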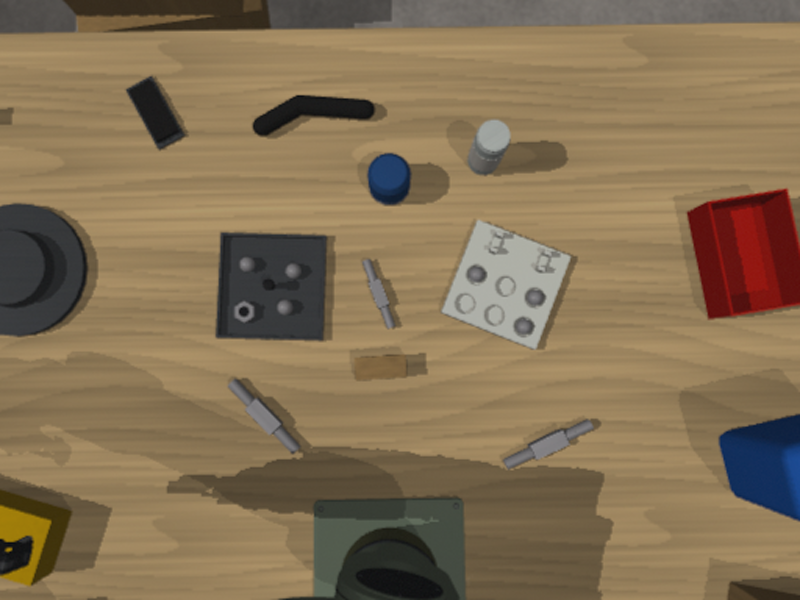

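View pics/sbig.png

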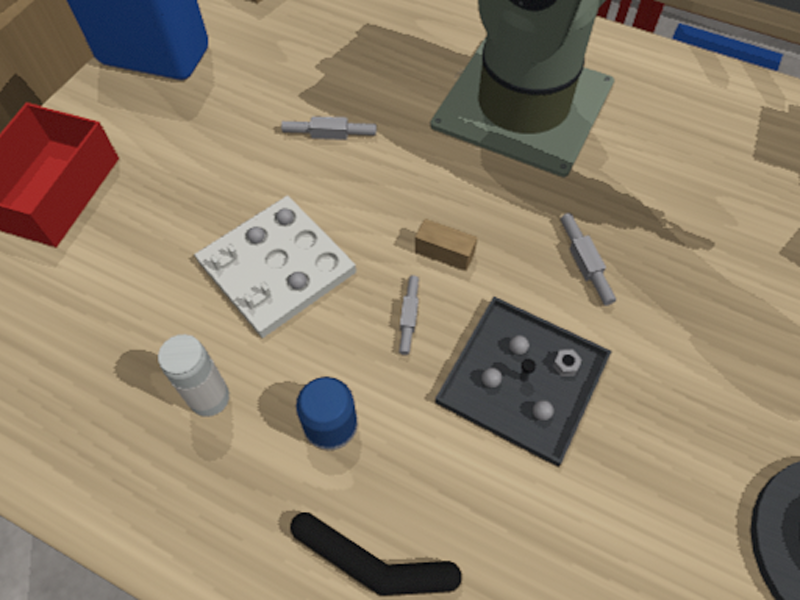

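The top view shows the tray at (270,287) with balls at (247,264), (293,270) and (286,307), and the nut at (244,311). The carrier is at (508,285), with balls at (477,273), (535,296) and (523,326) and empty wells at (506,286), (466,303) and (494,315). There are three pin candidates, at (380,294), (264,416) and (550,443). The one at (380,294) looks shortest, so I'll check it by measuring and in enlarged crops.

```bash
python3 - <<'E'
from h import *
np.set_printoptions(precision=4,suppress=True)
s=1.5625
for n,a,b in [('A',(367,260),(391,327)),('B',(232,380),(297,451)),('C',(507,466),(596,423))]:
    p=atz('t0',a[0]/s,a[1]/s,.011);q=atz('t0',b[0]/s,b[1]/s,.011);print(n,np.linalg.norm(p-q),(p+q)/2)
print(proj('t0',r.get_obs()['tool_pos']),proj('s0',r.get_obs()['tool_pos']))
crop('t0',138,138,370,230,3.4,'tc'); crop('s0',120,120,395,300,2.9,'sc')
E
```

```text
A 0.12888939566450533 [0.4984 0.0087 0.011 ]
B 0.17128506593820697 [0.284  0.2153 0.011 ]
C 0.17620774245298557 [ 0.2245 -0.2935  0.011 ]
(np.float64(1.0330898637228927), np.float64(342.08090082680724)) (np.float64(585.9749863362981), np.float64(113.5127682556534))
```

View pics/tc.png

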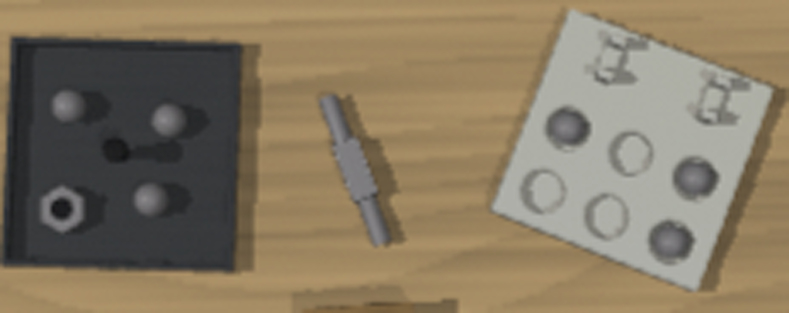

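View pics/sc.png

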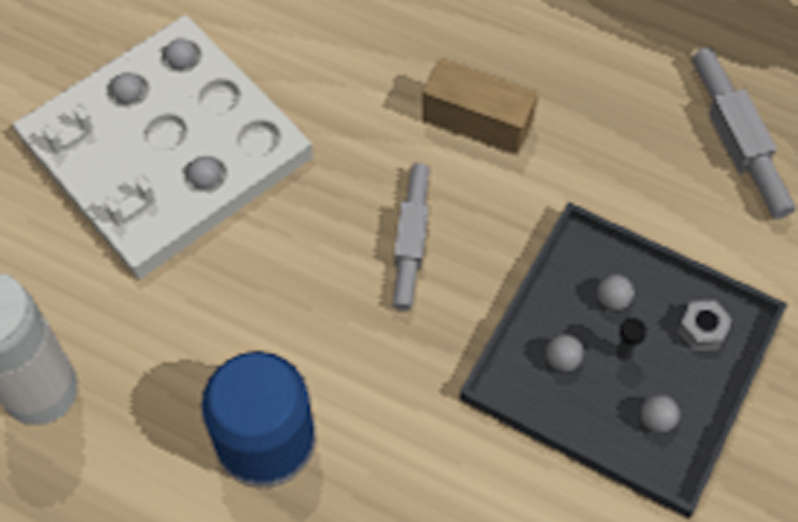

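The pin at top crop (355,168) measures 129 mm and is the smallest. The other two are about 171 and 176 mm. The empty wells are well1, well2 and well4. Next I'll triangulate.

```bash
python3 - <<'E'
from h import *
np.set_printoptions(precision=4,suppress=True)
T=lambda u,v:('t0',138+(u+.5)/3.4-.5,138+(v+.5)/3.4-.5)
S=lambda u,v:('s0',120+(u+.5)/2.9-.5,120+(v+.5)/2.9-.5)
P={}
for n,a,b in [('ballA',(69,105),(660,413)),('ballB',(169,119),(565,352)),('ballC',(152,198),(616,292)),('nut',(62,208),(707,321)),('knob',(115,150),(632,331)),
 ('w0b',(671,241),(181,54)),('w1',(607,216),(219,96)),('w2',(543,191),(258,138)),('w3b',(694,178),(127,88)),('w4',(631,153),(165,132)),('w5b',(568,128),(205,173)),
 ('sad+',(614,60),(125,203)),('sad-',(716,98),(64,132)),('pinfar',(328,97),(403,304)),('pinnear',(382,242),(420,168)),('pinmid',(355,169),(411,234)),('trayFL',(12,38),(689,512)),('trayNR',(237,270),(570,207))]:
    x,e=tri(T(*a),S(*b));P[n]=x;print(n,x,np.array(e)*1000)
# fit carrier (x,y,yaw) to wells
M={'w0b':(-.06,-.056),'w1':(-.06,0),'w2':(-.06,.056),'w3b':(-.004,-.056),'w4':(-.004,0),'w5b':(-.004,.056)}
L=np.array([M[k] for k in M]);W=np.array([P[k][:2] for k in M])
l=L-L.mean(0);w=W-W.mean(0);yaw=np.arctan2((l[:,0]*w[:,1]-l[:,1]*w[:,0]).sum(),(l*w).sum())
R=np.array([[np.cos(yaw),-np.sin(yaw)],[np.sin(yaw),np.cos(yaw)]]);t=W.mean(0)-R@L.mean(0)
print('yaw',yaw,'t',t);print((L@R.T+t-W)*1000)
print('wells',L@R.T+t,'cradle',R@[.06,0]+t)
d=P['pinfar']-P['pinnear'];print('pin yaw',np.arctan2(d[1],d[0]))
E
```

```text
ballA [0.5545 0.2465 0.0229] [2.1515 2.1515]
ballB [0.5413 0.1644 0.0235] [2.3336 2.3336]
ballC [0.4763 0.1794 0.0222] [2.9993 2.9993]
nut [0.4693 0.2519 0.0253] [2.3477 2.3477]
knob [0.5138 0.2044 0.0476] [1.9677 1.9677]
w0b [ 0.4335 -0.2449  0.0252] [2.979 2.979]
w1 [ 0.4551 -0.1937  0.022 ] [2.8085 2.8085]
w2 [ 0.4768 -0.1422  0.0214] [2.3337 2.3337]
w3b [ 0.4852 -0.266   0.0259] [2.1206 2.1206]
w4 [ 0.5069 -0.2154  0.0215] [2.4492 2.4492]
w5b [ 0.528  -0.1634  0.0243] [2.8227 2.8227]
sad+ [ 0.5835 -0.203   0.0298] [1.7204 1.7204]
sad- [ 0.55   -0.2849  0.0327] [2.1783 2.1783]
pinfar [0.558  0.0342 0.0168] [2.998 2.998]
pinnear [ 0.4377 -0.0094  0.0132] [2.1525 2.1525]
pinmid [0.4982 0.0121 0.015 ] [2.3464 2.3464]
trayFL [0.6124 0.2934 0.0175] [0.6079 0.6079]
trayNR [0.4157 0.1137 0.0104] [5.5111 5.5111]
yaw -0.3957745002332221 t [ 0.5104 -0.2166]
[[-0.0057 -0.2666]
 [-0.044   0.264 ]
 [-0.1655  0.4136]
 [-0.0134 -0.6937]
 [-0.1553  0.32  ]
 [ 0.3838 -0.0373]]
wells [[ 0.4335 -0.2451]
 [ 0.4551 -0.1935]
 [ 0.4767 -0.1418]
 [ 0.4852 -0.2667]
 [ 0.5068 -0.2151]
 [ 0.5283 -0.1634]] cradle [ 0.5658 -0.2397]
pin yaw 0.3474221007902761
```

```bash
cat >> h.py <<'E'
from scipy.spatial.transform import Rotation as R
def state():
    o=r.get_obs();q=o['tool_rot'];m=R.from_quat([q[1],q[2],q[3],q[0]]).as_matrix()
    return o,m
def plan(x,y,z,az,n,nt=None):
    """tool-axis rows to TCP x,y,z and tool-x azimuth az (mod pi nearest), n rows, turning in nt rows; also levels the tool"""
    o,m=state(); p=np.array(o['tool_pos']); nt=nt or n
    c=np.arctan2(m[1,0],m[0,0]); d=(az-c+np.pi/2)%np.pi-np.pi/2
    a=c+d; G=np.array([[np.cos(a),np.sin(a),0],[np.sin(a),-np.cos(a),0],[0,0,-1]]).T
    rv=R.from_matrix(m.T@G).as_rotvec(); s=(np.array([x,y,z])-p)/n*100; mm=m
    print('t',o['time'],'p',p.round(4),'az',round(c,3),'turn',rv.round(3),'grip',round(o['grip_width'],4))
    for i in range(n):
        w=rv/nt if i<nt else rv*0
        print((mm.T@s).round(2).tolist(),w.round(3).tolist()); mm=mm@R.from_rotvec(w).as_matrix()
E
python3 -c "
from h import *
plan(.5,.2,.25,1.37,10)
print(atz('t0',390/1.5625,180/1.5625,.095),atz('t0',493/1.5625,133/1.5625,.15))"
```

```text
t 0.1 p [0.1337 0.559  0.2309] az 2.907 turn [-1.000e-03  1.000e-03  1.537e+00] grip 0.0853
[-4.4, -2.64, -0.19] [-0.0, 0.0, 0.154]
[-4.75, -1.94, -0.19] [-0.0, 0.0, 0.154]
[-4.99, -1.19, -0.19] [-0.0, 0.0, 0.154]
[-5.11, -0.41, -0.19] [-0.0, 0.0, 0.154]
[-5.11, 0.38, -0.19] [-0.0, 0.0, 0.154]
[-5.0, 1.16, -0.19] [-0.0, 0.0, 0.154]
[-4.76, 1.91, -0.19] [-0.0, 0.0, 0.154]
[-4.41, 2.62, -0.19] [-0.0, 0.0, 0.154]
[-3.96, 3.26, -0.19] [-0.0, 0.0, 0.154]
[-3.41, 3.83, -0.19] [-0.0, 0.0, 0.154]
[ 0.68470765 -0.01422834  0.095     ] [ 0.74673937 -0.18456506  0.15      ]
```

```bash
python3 -m pendant '[[[-4.4,-2.64,-0.19,0,0,0.154,0.62],[-4.75,-1.94,-0.19,0,0,0.154,0.62],[-4.99,-1.19,-0.19,0,0,0.154,0.62],[-5.11,-0.41,-0.19,0,0,0.154,0.62],[-5.11,0.38,-0.19,0,0,0.154,0.62],[-5,1.16,-0.19,0,0,0.154,0.62],[-4.76,1.91,-0.19,0,0,0.154,0.62],[-4.41,2.62,-0.19,0,0,0.154,0.62],[-3.96,3.26,-0.19,0,0,0.154,0.62],[-3.41,3.83,-0.19,0,0,0.154,0.62],[0,0,0,0,0,0,0.62],[0,0,0,0,0,0,0.62]]]' 40
python3 - <<'E'
from h import *
c=snap('wrist','w1');np.set_printoptions(precision=3,suppress=True)
print(c['mount'],c['fx'],c['cam_to_world']); o=r.get_obs();print(o['time'],o['joints'],o['tool_pos'])
cv2.imwrite('pics/w1b.png',cv2.resize(cv2.imread('pics/w1.png'),None,fx=1.5625,fy=1.5625,interpolation=cv2.INTER_CUBIC))
for n,X in dict(A=[.5545,.2465,.019],B=[.5413,.1644,.019],C=[.4763,.1794,.019],nut=[.469,.252,.023],knob=[.5138,.2044,.052]).items(): print(n,np.array(proj('w1',X))*1.5625)
E
```

```text
time: 1.6
tool_pos: [0.4991, 0.2, 0.25]
tool_rot: [-0.0, 0.775, 0.632, -0.0]
contact_force: [0.1, 0.1, -0.5]
grip_width: 0.0531
gripper_force: 0.0
[[ 0.    -0.961 -0.276  0.07 ]
 [ 1.     0.     0.     0.   ]
 [-0.    -0.276  0.961 -0.142]
 [ 0.     0.     0.     1.   ]] 271.93076894875065 [[ 0.98  -0.193 -0.056  0.513]
 [-0.201 -0.942 -0.27   0.269]
 [-0.001  0.276 -0.961  0.392]
 [ 0.     0.     0.     1.   ]]
1.65 [-0.632  0.655  0.363  1.599 -0.272  0.938 -0.379] [0.499 0.2   0.25 ]
A [449.499 195.237]
B [450.328 289.505]
C [376.81  287.772]
nut [349.994 209.695]
knob [413.517 259.53 ]
```

View pics/w1b.png

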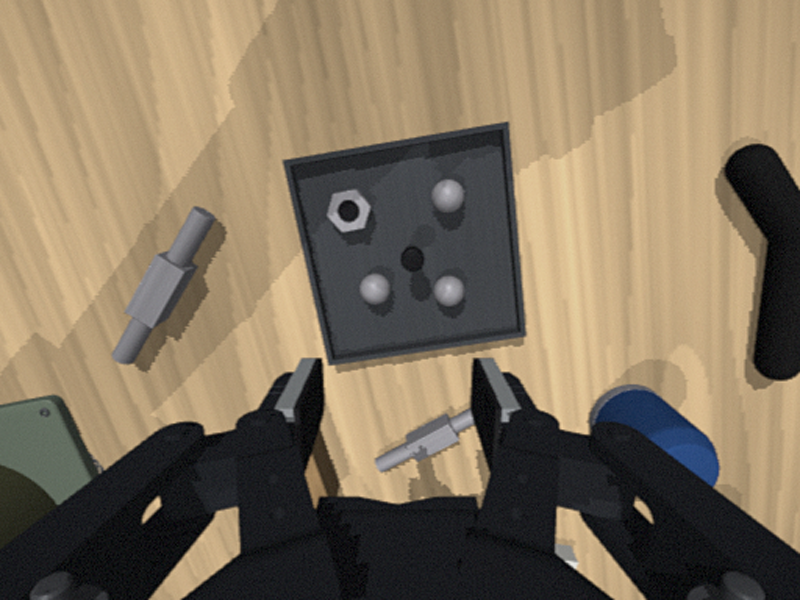

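The wrist view agrees with the triangulation to about 1–2 px: A at (448,196), B at (449,291), C at (375,289), nut at (349,211) and knob at (412,259). I'll take ball B first.

```bash
python3 - <<'E'
from h import *
s=1.5625
for n,u,v in [('A',448,196),('B',449,291),('C',375,289)]: print(n,atz('w1',u/s,v/s,.019).round(4))
b=atz('w1',449/s,291/s,.019)
x,y=(b[0]+.5413)/2,(b[1]+.1644)/2
plan(x,y,.007,1.37,6)
E
```

```text
A [0.5531 0.2461 0.019 ]
B [0.5399 0.1633 0.019 ]
C [0.4744 0.1786 0.019 ]
t 1.65 p [0.499  0.2004 0.2501] az 1.369 turn [-0.001 -0.    -0.001] grip 0.0529
[-0.46, 0.81, 4.05] [-0.0, -0.0, -0.0]
[-0.46, 0.8, 4.05] [-0.0, -0.0, -0.0]
[-0.46, 0.8, 4.05] [-0.0, -0.0, -0.0]
[-0.46, 0.8, 4.05] [-0.0, -0.0, -0.0]
[-0.46, 0.8, 4.05] [-0.0, -0.0, -0.0]
[-0.46, 0.8, 4.05] [-0.0, -0.0, -0.0]
```

```bash
python3 -m pendant '[[[-1.4,2.4,4.5,0,0,0,0.62],[-1.36,2.4,5,0,0,0,0.62],[0,0,5,0,0,0,0.62],[0,0,5,0,0,0,0.62],[0,0,3.0,0,0,0,0.62],[0,0,1.5,0,0,0,0.62],[0,0,0.2,0,0,0,0.62],[0,0,0,0,0,0,0.25],[0,0,0,0,0,0,0.25],[0,0,0,0,0,0,0.25],[0,0,0,0,0,0,0.25]]]' 40
```

```text
time: 3.02
tool_pos: [0.5413, 0.1632, 0.0093]
tool_rot: [0.0, 0.775, 0.631, 0.001]
contact_force: [-1.9, 1.7, 7.8]
grip_width: 0.0255
gripper_force: 38.9
```

```bash
python3 -m pendant '[[[0,0,-1,0,0,0,0.25],[0,0,-3,0,0,0,0.25],[0,0,-4,0,0,0,0.25],[0,0,0,0,0,0,0.25]]]'
python3 - <<'E'
from h import *
snap('wrist','w2'); crop('w2',160,160,352,304,4,'w2b')
E
```

```text
time: 3.52
tool_pos: [0.5422, 0.1632, 0.0914]
tool_rot: [0.001, 0.775, 0.631, 0.002]
contact_force: [1.2, -0.1, -1.2]
grip_width: 0.0255
gripper_force: 39.5
```

View pics/w2b.png

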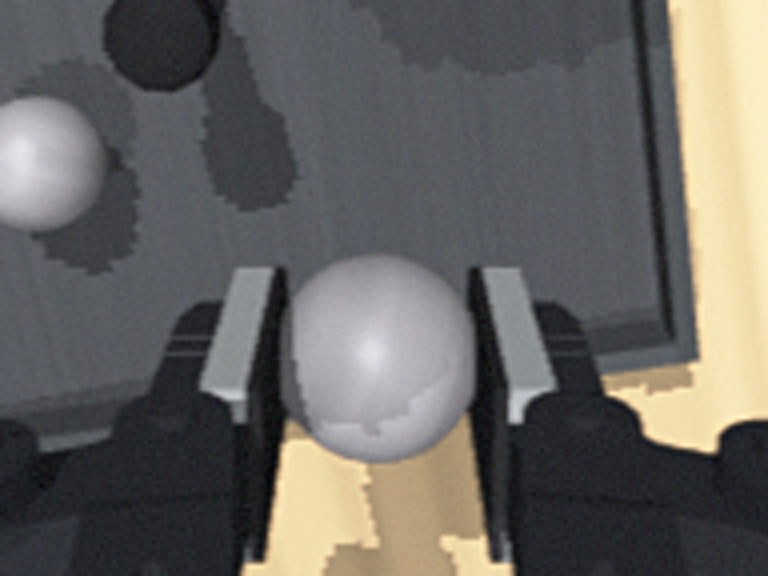

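The ball at crop (377,358) is held firmly between the pads. I'll work out its centre in the tool frame and plan the carry to well4.

```bash
python3 - <<'E'
from h import *
o,m=state(); p=np.array(o['tool_pos'])
u,v=160+377.5/4-.5,160+358/4-.5
O,d=ray('w2',u,v)
for t in (.145,.15,.155,.16): print(t,(m.T@(O+d*t-p)*1000).round(1))
plan(.5068,-.2151,.15,1.37,8)
E
```

```text
0.145 [  3.    0.8 -15.7]
0.15 [  0.7   0.8 -11.3]
0.155 [-1.7  0.8 -6.9]
0.16 [-4.   0.8 -2.5]
t 3.575 p [0.5414 0.1631 0.0898] az 1.367 turn [ 0.002 -0.001 -0.003] grip 0.0252
[-4.72, 0.53, -0.76] [0.0, -0.0, -0.0]
[-4.72, 0.53, -0.76] [0.0, -0.0, -0.0]
[-4.72, 0.53, -0.76] [0.0, -0.0, -0.0]
[-4.72, 0.53, -0.76] [0.0, -0.0, -0.0]
[-4.72, 0.53, -0.76] [0.0, -0.0, -0.0]
[-4.72, 0.52, -0.75] [0.0, -0.0, -0.0]
[-4.72, 0.52, -0.75] [0.0, -0.0, -0.0]
[-4.72, 0.52, -0.75] [0.0, -0.0, -0.0]
```

```bash
python3 -m pendant '[[[-4.72,0.53,-2,0,0,0,0.25],[-4.72,0.53,-2,0,0,0,0.25],[-4.72,0.53,-2,0,0,0,0.25],[-4.72,0.53,0,0,0,0,0.25],[-4.72,0.53,0,0,0,0,0.25],[-4.72,0.52,0,0,0,0,0.25],[-4.72,0.52,0,0,0,0,0.25],[-4.72,0.52,0,0,0,0,0.25],[0,0,0,0,0,0,0.25]]]'
python3 - <<'E'
from h import *
c=snap('wrist','w3')
cv2.imwrite('pics/w3b.png',cv2.resize(cv2.imread('pics/w3.png'),None,fx=1.5625,fy=1.5625,interpolation=cv2.INTER_CUBIC))
for n,X in dict(w0=(.4335,-.2451,.024),w1=(.4551,-.1935,.022),w2=(.4767,-.1418,.022),w3=(.4852,-.2667,.024),w4=(.5068,-.2151,.022),w5=(.5283,-.1634,.024),c=(.5658,-.2397,.038)).items(): print(n,(np.array(proj('w3',X))*1.5625).round(1))
plan(.5068,-.2151,.024,1.37,1)
E
```

```text
time: 4.7
tool_pos: [0.5043, -0.2189, 0.1477]
tool_rot: [0.0, 0.777, 0.629, -0.001]
contact_force: [-0.1, 1.2, -1.7]
grip_width: 0.0256
gripper_force: 39.5
w0 [302.1 349.1]
w1 [313.7 268.5]
w2 [325.9 179.4]
w3 [383.9 363.4]
w4 [399.3 284.2]
w5 [416.4 197.2]
c [500.6 309. ]
t 4.75 p [ 0.505  -0.2165  0.1477] az 1.364 turn [-0.001  0.    -0.006] grip 0.0257
[0.17, 0.16, 12.37] [-0.001, 0.0, -0.006]
```

View pics/w3b.png

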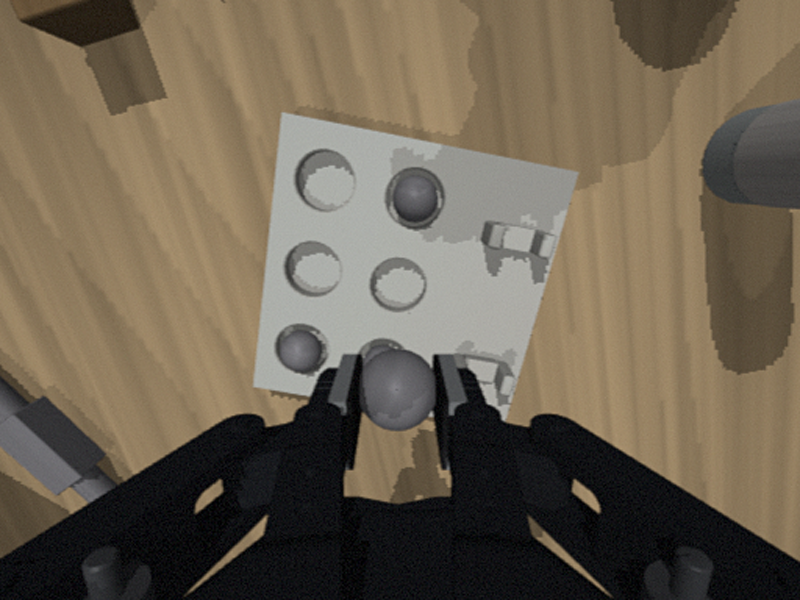

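The wells match the predictions to about 1 px: w4 at (399,284), w2 at (326,180) and w1 at (313,268). I'll descend and check before releasing.

```bash
python3 -m pendant '[[[0.1,0.1,4.5,0,0,0,0.25],[0.05,0.05,4,0,0,0,0.25],[0,0,2.5,0,0,0,0.25],[0,0,0.6,0,0,0,0.25],[0,0,0,0,0,0,0.25]]]'
python3 -c "
from h import *
plan(.5068,-.2151,.024,1.37,1)"
```

```text
time: 5.38
tool_pos: [0.5076, -0.2137, 0.0327]
tool_rot: [-0.0, 0.775, 0.632, 0.0]
contact_force: [0.9, 0.4, -0.5]
grip_width: 0.0253
gripper_force: 39.6
t 5.375 p [ 0.5076 -0.2137  0.0327] az 1.367 turn [-0.    -0.    -0.003] grip 0.0253
[-0.15, -0.05, 0.87] [-0.0, -0.0, -0.003]
```

```bash
python3 -m pendant '[[[-0.15,-0.05,0.85,0,0,0,0.25],[0,0,0,0,0,0,0.25],[0,0,0,0,0,0,0.45],[0,0,0,0,0,0,0.45],[0,0,0,0,0,0,0.45],[0,0,-3,0,0,0,0.45],[0,0,-5,0,0,0,0.45],[4.75,-1.37,-2,0,0,0,0.62],[4.75,-1.37,0,0,0,0,0.62],[4.75,-1.37,0,0,0,0,0.62],[4.75,-1.37,0,0,0,0,0.62]]]'
python3 -c "
from h import *
snap('top','t1')
plan(.4753,.1792,.009,1.37,1)"
```

```text
time: 6.75
tool_pos: [0.4913, -0.0169, 0.124]
tool_rot: [0.0, 0.775, 0.631, 0.0]
contact_force: [1.5, 0.6, -0.2]
grip_width: 0.0531
gripper_force: 0.0
t 6.8 p [ 0.4907 -0.01    0.1237] az 1.373 turn [-0.002 -0.004  0.003] grip 0.053
[18.2, -5.2, 11.54] [-0.002, -0.004, 0.003]
```

```bash
python3 -m pendant '[[[4.6,-1.3,0,0,0,0,0.62],[4.6,-1.3,0,0,0,0,0.62],[4.6,-1.3,0,0,0,0,0.62],[4.4,-1.3,3,0,0,0,0.62],[0,0,4.5,0,0,0,0.62],[0,0,2.5,0,0,0,0.62],[0,0,0,0,0,0,0.62]]]'
python3 -c "
from h import *
plan(.4753,.1792,.009,1.37,1)"
```

```text
time: 7.68
tool_pos: [0.4768, 0.1698, 0.0228]
tool_rot: [-0.0, 0.776, 0.631, -0.001]
contact_force: [-0.2, -0.6, 0.6]
grip_width: 0.0528
gripper_force: 0.0
t 7.675 p [0.4768 0.1698 0.0228] az 1.366 turn [-0.002  0.001 -0.004] grip 0.0528
[0.89, -0.34, 1.38] [-0.002, 0.001, -0.004]
```

```bash
python3 -m pendant '[[[0.9,-0.3,0,0,0,0,0.62],[0,0,1.1,0,0,0,0.62],[0,0,0.2,0,0,0,0.62],[0,0,0,0,0,0,0.25],[0,0,0,0,0,0,0.25],[0,0,0,0,0,0,0.25],[0,0,0,0,0,0,0.25],[0,0,-2,0,0,0,0.25],[0,0,-4,0,0,0,0.25],[0,0,-5,0,0,0,0.25],[0,0,0,0,0,0,0.25]]]'
python3 -c "
from h import *
plan(.4551,-.1935,.12,1.37,8)"
```

```text
time: 9.05
tool_pos: [0.4774, 0.1802, 0.1235]
tool_rot: [0.001, 0.775, 0.632, 0.002]
contact_force: [-0.3, 0.3, -2.8]
grip_width: 0.0256
gripper_force: 39.6
t 9.05 p [0.4774 0.1802 0.1235] az 1.367 turn [ 0.004 -0.002 -0.003] grip 0.0256
[-4.63, 0.67, 0.04] [0.0, -0.0, -0.0]
[-4.63, 0.67, 0.04] [0.0, -0.0, -0.0]
[-4.63, 0.67, 0.04] [0.0, -0.0, -0.0]
[-4.63, 0.67, 0.04] [0.0, -0.0, -0.0]
[-4.63, 0.67, 0.04] [0.0, -0.0, -0.0]
[-4.63, 0.66, 0.04] [0.0, -0.0, -0.0]
[-4.63, 0.66, 0.04] [0.0, -0.0, -0.0]
[-4.63, 0.66, 0.04] [0.0, -0.0, -0.0]
```

```bash
python3 -m pendant '[[[-4.63,0.67,0,0,0,0,0.25],[-4.63,0.67,0,0,0,0,0.25],[-4.63,0.67,0,0,0,0,0.25],[-4.63,0.67,0,0,0,0,0.25],[-4.63,0.66,0,0,0,0,0.25],[-4.63,0.66,0,0,0,0,0.25],[-4.63,0.66,0,0,0,0,0.25],[-4.63,0.66,0,0,0,0,0.25],[0,0,3.5,0,0,0,0.25],[0,0,3.5,0,0,0,0.25],[0,0,1.5,0,0,0,0.25],[0,0,0,0,0,0,0.25]]]'
python3 -c "
from h import *
c=snap('wrist','w4')
plan(.4551,-.1935,.024,1.37,1)"
```

```text
time: 10.55
tool_pos: [0.453, -0.1936, 0.0353]
tool_rot: [-0.001, 0.775, 0.631, -0.0]
contact_force: [0.3, -0.8, -0.9]
grip_width: 0.0253
gripper_force: 39.6
t 10.6 p [ 0.4534 -0.1938  0.0362] az 1.367 turn [-0.     0.    -0.003] grip 0.0256
[0.06, 0.16, 1.22] [-0.0, 0.0, -0.003]
```

```bash
python3 -m pendant '[[[0.06,0.16,1.2,0,0,0,0.25],[0,0,0,0,0,0,0.25],[0,0,0,0,0,0,0.45],[0,0,0,0,0,0,0.45],[0,0,0,0,0,0,0.45],[0,0,-3,0,0,0,0.45],[0,0,-5,0,0,0,0.45],[5,0.1,-2,0,0,0,0.62],[5,0.1,0,0,0,0,0.62],[5,0.1,0,0,0,0,0.62],[5,0.1,0,0,0,0,0.62],[5,0.1,0,0,0,0,0.62]]]'
python3 -m pendant '[[[5,0.1,0,0,0,0,0.62],[5,0.1,0,0,0,0,0.62],[5,0.1,0,0,0,0,0.62],[5,0.1,0,0,0,0,0.62],[0,0,4,0,0,0,0.62],[0,0,4,0,0,0,0.62],[0,0,0,0,0,0,0.62]]]'
python3 -c "
from h import *
plan(.5538,.2463,.009,1.37,1)"
```

```text
time: 12.1
tool_pos: [0.5108, 0.0519, 0.124]
tool_rot: [0.0, 0.775, 0.631, 0.0]
contact_force: [0.6, -0.3, 0.0]
grip_width: 0.0528
gripper_force: 0.0
time: 12.98
tool_pos: [0.5538, 0.2447, 0.042]
tool_rot: [-0.001, 0.775, 0.631, -0.002]
contact_force: [0.1, 0.0, 0.3]
grip_width: 0.0527
gripper_force: 0.0
t 12.975 p [0.5538 0.2447 0.042 ] az 1.367 turn [-0.003  0.002 -0.003] grip 0.0527
[0.16, -0.02, 3.3] [-0.003, 0.002, -0.003]
```

```bash
python3 -m pendant '[[[0.16,0,2.5,0,0,0,0.62],[0,0,0.8,0,0,0,0.62],[0,0,0,0,0,0,0.62],[0,0,0,0,0,0,0.25],[0,0,0,0,0,0,0.25],[0,0,0,0,0,0,0.25],[0,0,0,0,0,0,0.25],[0,0,-2,0,0,0,0.25],[0,0,-4,0,0,0,0.25],[0,0,-5,0,0,0,0.25],[0,0,0,0,0,0,0.25]]]'
python3 -c "
from h import *
plan(.4767,-.1418,.12,1.37,8)"
```

```text
time: 14.35
tool_pos: [0.5569, 0.2473, 0.1254]
tool_rot: [0.001, 0.775, 0.631, 0.003]
contact_force: [0.8, -0.3, -1.1]
grip_width: 0.0253
gripper_force: 39.6
t 14.35 p [0.5569 0.2473 0.1254] az 1.367 turn [ 0.005 -0.003 -0.003] grip 0.0253
[-4.97, 0.0, 0.05] [0.001, -0.0, -0.0]
[-4.97, 0.0, 0.05] [0.001, -0.0, -0.0]
[-4.97, 0.0, 0.05] [0.001, -0.0, -0.0]
[-4.97, -0.0, 0.06] [0.001, -0.0, -0.0]
[-4.97, -0.0, 0.06] [0.001, -0.0, -0.0]
[-4.97, -0.01, 0.06] [0.001, -0.0, -0.0]
[-4.97, -0.01, 0.06] [0.001, -0.0, -0.0]
[-4.97, -0.01, 0.06] [0.001, -0.0, -0.0]
```

```bash
python3 -m pendant '[[[-4.97,0,0,0,0,0,0.25],[-4.97,0,0,0,0,0,0.25],[-4.97,0,0,0,0,0,0.25],[-4.97,0,0,0,0,0,0.25],[-4.97,0,0,0,0,0,0.25],[-4.97,0,0,0,0,0,0.25],[-4.97,0,0,0,0,0,0.25],[-4.97,0,0,0,0,0,0.25],[0,0,3.5,0,0,0,0.25],[0,0,3.5,0,0,0,0.25],[0,0,1.7,0,0,0,0.25],[0,0,0,0,0,0,0.25]]]'
python3 -c "
from h import *
plan(.4767,-.1418,.024,1.37,1)"
```

```text
time: 15.85
tool_pos: [0.4742, -0.1424, 0.0333]
tool_rot: [-0.001, 0.776, 0.631, -0.001]
contact_force: [0.3, -0.2, -0.9]
grip_width: 0.0251
gripper_force: 39.6
t 15.85 p [ 0.4742 -0.1424  0.0333] az 1.367 turn [-0.002  0.    -0.003] grip 0.0251
[0.11, 0.23, 0.93] [-0.002, 0.0, -0.003]
```

```bash
python3 -m pendant '[[[0.11,0.23,0.9,0,0,0,0.25],[0,0,0,0,0,0,0.25],[0,0,0,0,0,0,0.45],[0,0,0,0,0,0,0.45],[0,0,0,0,0,0,0.45],[0,0,-3,0,0,0,0.45],[0,0,-5,0,0,0,0.45],[0,0,-4,0,0,0,0.5],[0,0,0,0,0,0,0.6]]]'
python3 -c "
from h import *
snap('wrist','w5');plan(.498,.011,.16,.347,6)"
```

```text
time: 16.98
tool_pos: [0.4782, -0.1421, 0.1472]
tool_rot: [0.002, 0.775, 0.631, 0.001]
contact_force: [0.3, -0.3, -0.3]
grip_width: 0.0514
gripper_force: 0.0
t 17.025 p [ 0.4777 -0.1418  0.1457] az 1.367 turn [ 2.00e-03 -1.00e-03  1.02e+00] grip 0.0511
[2.56, -0.18, -0.24] [0.0, -0.0, 0.17]
[2.5, -0.61, -0.24] [0.0, -0.0, 0.17]
[2.36, -1.03, -0.24] [0.0, -0.0, 0.17]
[2.15, -1.41, -0.24] [0.0, -0.0, 0.17]
[1.88, -1.75, -0.24] [0.0, -0.0, 0.17]
[1.55, -2.05, -0.24] [0.0, -0.0, 0.17]
```

```bash
python3 -m pendant '[[[2.56,-0.18,-0.24,0,0,0.17,0.6],[2.5,-0.61,-0.24,0,0,0.17,0.6],[2.36,-1.03,-0.24,0,0,0.17,0.6],[2.15,-1.41,-0.24,0,0,0.17,0.6],[1.88,-1.75,-0.24,0,0,0.17,0.6],[1.55,-2.05,-0.24,0,0,0.17,0.6],[0,0,0,0,0,0,0.6],[0,0,0,0,0,0,0.6]]]'
python3 - <<'E'
from h import *
snap('wrist','w6');o,m=state();print(o['joints'].round(2),o['tool_pos'].round(4))
a=cv2.resize(cv2.imread('pics/w6.png')[60:384,130:380],None,fx=1.6,fy=1.6,interpolation=cv2.INTER_CUBIC)
b=cv2.resize(cv2.imread('pics/w5.png')[60:384,130:380],None,fx=1.6,fy=1.6,interpolation=cv2.INTER_CUBIC)
cv2.imwrite('pics/w56.png',np.hstack([a,b]));print(a.shape)
for X in [(.558,.0325,.011),(.4377,-.011,.011),(.498,.011,.022)]: print((np.array(proj('w6',X))-[130,60])*1.6)
E
```

```text
time: 18.02
tool_pos: [0.4974, 0.0104, 0.1586]
tool_rot: [0.0, 0.985, 0.173, -0.001]
contact_force: [-0.3, 0.4, 0.2]
grip_width: 0.0515
gripper_force: 0.0
[-0.39  0.78  0.57  1.86 -0.64  0.69 -0.66] [0.4975 0.0101 0.1588]
(518, 400, 3)
[198.50385661  95.97689772]
[198.19963561 278.39066312]
[198.06418307 196.19352826]
```

View pics/w56.png

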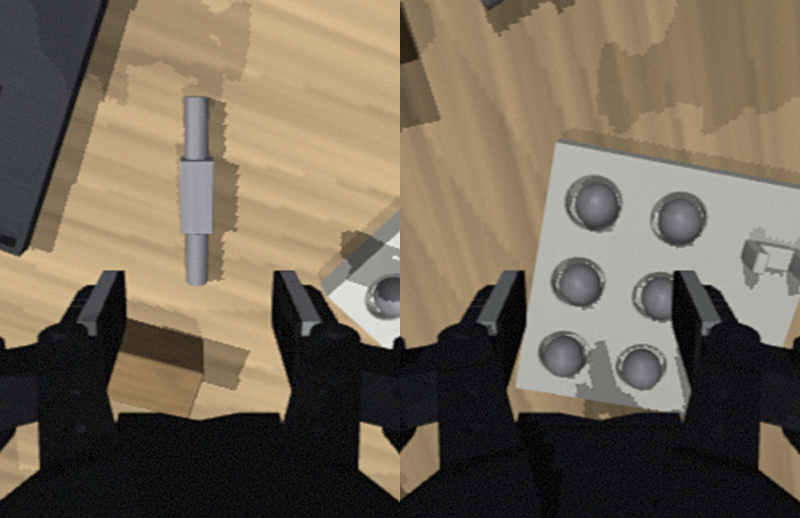

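All six wells now hold one ball each (right panel). The pin lies straight between the fingers, with its middle at (196,196) as predicted, so I'll descend and grip it.

```bash
python3 -m pendant '[[[0.1,-0.05,5,0,0,0,0.6],[0,0,5,0,0,0,0.6],[0,0,3.5,0,0,0,0.6],[0,0,1.5,0,0,0,0.6],[0,0,0.3,0,0,0,0.6],[0,0,0,0,0,0,0.6],[0,0,0,0,0,0,0.15],[0,0,0,0,0,0,0.15],[0,0,0,0,0,0,0.15],[0,0,0,0,0,0,0.15],[0,0,0,0,0,0,0.15]]]' 60
```

```text
time: 19.45
tool_pos: [0.4988, 0.0118, 0.007]
tool_rot: [0.0, 0.985, 0.173, 0.001]
contact_force: [-1.9, -0.2, 11.6]
grip_width: 0.0202
gripper_force: 59.1
```

```bash
python3 -m pendant '[[[0,0,-2,0,0,0,0.15],[0,0,-5,0,0,0,0.15],[0,0,-5,0,0,0,0.15],[0,0,0,0,0,0,0.15],[0,0,0,0,0,0,0.15]]]'
python3 -c "
from h import *
snap('wrist','w7');plan(.5658,-.2397,.12,1.175,7)
crop('w7',160,120,352,264,3,'w7b')"
```

```text
time: 20.08
tool_pos: [0.4983, 0.0122, 0.1259]
tool_rot: [-0.0, 0.985, 0.173, -0.0]
contact_force: [-0.8, -0.6, -2.2]
grip_width: 0.0203
gripper_force: 59.8
t 20.125 p [0.4982 0.0121 0.1255] az 0.347 turn [-0.001  0.001 -0.828] grip 0.0203
[-0.31, 3.71, 0.08] [-0.0, 0.0, -0.118]
[-0.75, 3.65, 0.08] [-0.0, 0.0, -0.118]
[-1.18, 3.53, 0.08] [-0.0, 0.0, -0.118]
[-1.58, 3.37, 0.08] [-0.0, 0.0, -0.118]
[-1.97, 3.16, 0.08] [-0.0, 0.0, -0.118]
[-2.33, 2.91, 0.08] [-0.0, 0.0, -0.118]
[-2.66, 2.61, 0.08] [-0.0, 0.0, -0.118]
```

View pics/w7b.png

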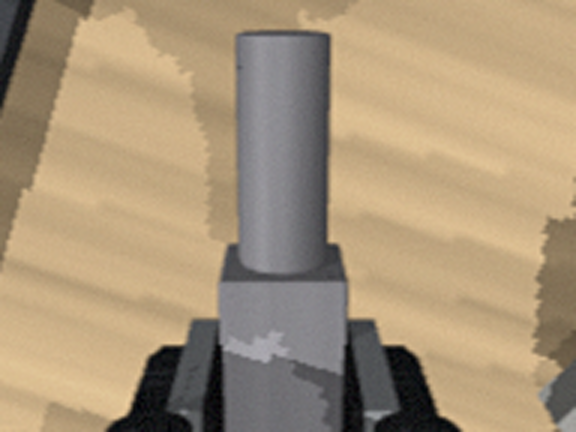

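The pin is held straight and level, with the round end at (283,35–270) and the front top edge of the square at (283,283). I'll check its offset along the tool and carry it to the cradle.

```bash
python3 - <<'E'
from h import *
o,m=state();p=np.array(o['tool_pos'])
for u,v,z in [(283,283,-17),(283,33,-14)]:
    O,d=ray('w7',160+u/3-.5,120+v/3-.5);O=m.T@(O-p)*1000;d=m.T@d;print((O+d*(z-O[2])/d[2]).round(1))
E
python3 -m pendant '[[[-0.31,3.71,0.08,0,0,-0.118,0.15],[-0.75,3.65,0.08,0,0,-0.118,0.15],[-1.18,3.53,0.08,0,0,-0.118,0.15],[-1.58,3.37,0.08,0,0,-0.118,0.15],[-1.97,3.16,0.08,0,0,-0.118,0.15],[-2.33,2.91,0.08,0,0,-0.118,0.15],[-2.66,2.61,0.08,0,0,-0.118,0.15],[0,0,0,0,0,0,0.15],[0,0,0,0,0,0,0.15]]]'
python3 -c "
from h import *
c=snap('wrist','w8');plan(.5658,-.2397,.038,1.175,1);crop('w8',120,60,440,300,2.5,'w8b')"
```

```text
[ 23.4  -0.3 -17. ]
[ 63.3  -0.3 -14. ]
time: 21.25
tool_pos: [0.5655, -0.2394, 0.1196]
tool_rot: [-0.001, 0.833, 0.553, -0.0]
contact_force: [-0.5, -0.2, -2.7]
grip_width: 0.0204
gripper_force: 59.8
t 21.3 p [ 0.5657 -0.239   0.1199] az 1.173 turn [-0.001 -0.001 -0.002] grip 0.0206
[-0.06, 0.04, 8.19] [-0.001, -0.001, -0.002]
```

View pics/w8b.png

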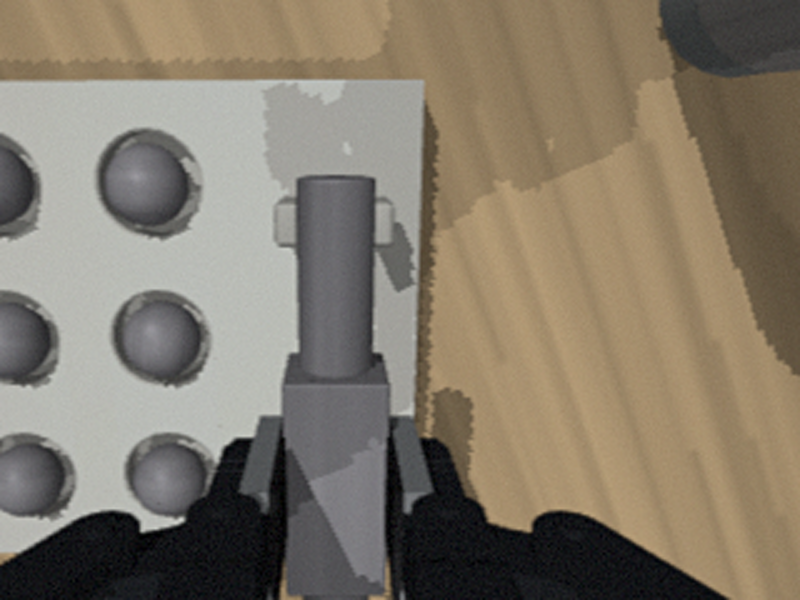

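```bash
python3 - <<'E'
from h import *
o,m=state();p=np.array(o['tool_pos'])
C=np.array([.5658,-.2397]);ya=np.array([np.cos(1.175),np.sin(1.175)])
for u,v in [(284.5,222),(383.5,222),(334,222)]:
    X=atz('w8',120+u/2.5-.3,60+v/2.5-.3,.048);print(X.round(4),(m.T@(X-p)*1000).round(1))
X=C+.045*ya;print('pred saddle',X,(m.T@(np.r_[X,.048]-p)*1000).round(1))
plan(.5658,-.2397,.038,1.175,1)
E
```

```text
[ 0.568  -0.1919  0.048 ] [ 44.3 -16.   71.9]
[ 0.5966 -0.2039  0.048 ] [44.3 15.  71.9]
[ 0.5823 -0.1979  0.048 ] [44.3 -0.5 71.9]
pred saddle [ 0.58314944 -0.19817896] [44.4  0.3 71.9]
t 21.3 p [ 0.5657 -0.239   0.1199] az 1.173 turn [-0.001 -0.001 -0.002] grip 0.0206
[-0.06, 0.04, 8.19] [-0.001, -0.001, -0.002]
```

```bash
python3 -m pendant '[[[0.1,0,3.5,0,0,0,0.15],[0,0,2.5,0,0,0,0.15],[0,0,1,0,0,0,0.15],[0,0,0.6,0,0,0,0.15],[0,0,0.6,0,0,0,0.15],[0,0,0.2,0,0,0,0.15],[0,0,0,0,0,0,0.15]]]'
python3 -c "
from h import *
plan(.5658,-.2397,.034,1.175,1)"
```

```text
time: 22.18
tool_pos: [0.5665, -0.2391, 0.0369]
tool_rot: [0.0, 0.833, 0.553, 0.0]
contact_force: [-0.3, -0.2, -2.3]
grip_width: 0.0208
gripper_force: 59.8
t 22.175 p [ 0.5665 -0.2391  0.0369] az 1.173 turn [ 0.     0.    -0.002] grip 0.0208
[-0.08, -0.04, 0.29] [0.0, 0.0, -0.002]
```

```bash
python3 -m pendant '[[[0,0,0.15,0,0,0,0.15],[0,0,0.1,0,0,0,0.15],[0,0,0,0,0,0,0.15],[0,0,0,0,0,0,0.28],[0,0,0,0,0,0,0.4],[0,0,0,0,0,0,0.45],[0,0,0,0,0,0,0.45],[0,0,-3,0,0,0,0.45],[0,0,-5,0,0,0,0.45],[0,0,-5,0,0,0,0.45],[-4,0,-5,0,0,0,0.45],[0,0,0,0,0,0,0.45]]]'
python3 - <<'E'
from h import *
snap('wrist','w9');snap('top','t9');snap('scene','s9')
a=cv2.resize(cv2.imread('pics/w9.png')[60:310,100:400],None,fx=1.5,fy=1.5,interpolation=cv2.INTER_CUBIC)
b=cv2.imread('pics/s9.png')[120:306,120:380]; b=cv2.resize(b,(340,243))
c=cv2.imread('pics/t9.png')[130:230,138:370]; c=cv2.resize(c,(340,132))
o=np.zeros((375,790,3),np.uint8);o[:,:450]=a;o[:243,450:]=b;o[243:,450:]=c
cv2.imwrite('pics/fin.png',o)
d=np.array([np.cos(1.175),np.sin(1.175)])
for t in (-.065,-.025,0,.025,.065): print(t,((np.array(proj('w9',[.5658+d[0]*t,-.2397+d[1]*t,.046]))-[100,60])*1.5).round(1))
E
```

```text
time: 23.68
tool_pos: [0.5508, -0.2785, 0.2164]
tool_rot: [0.003, 0.834, 0.552, 0.001]
contact_force: [-0.9, 0.4, -0.4]
grip_width: 0.0385
gripper_force: 0.0
-0.065 [228.5 202.9]
-0.025 [228.1 153.4]
0 [227.9 120.6]
0.025 [227.6  86.3]
0.065 [227.2  28. ]
```

View pics/fin.png

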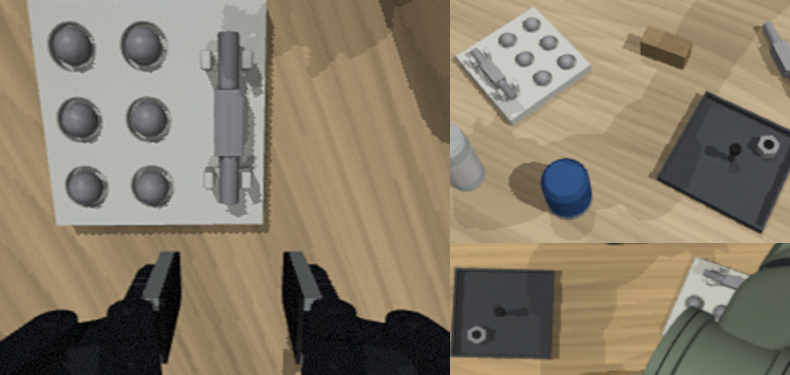

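All six wells hold one ball each. The pin lies in both saddles, with its ends at (228,31) and (229,202), within about 3 px of the prediction at seated height. The nut is still in the tray and the bystanders haven't moved.

```bash
python3 -c "
from plant import r
print(r.finish_job())"
```

```text
the job is handed in; nothing more can be done
None
```

The job is handed in at about 24 s of robot time; the last pictures showed a ball in each of the six wells, the pin lying in both saddles, the nut still in the tray, and no bystander knocked over.

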